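# File a cooled passport cover in the lidded order box

## Robot

A 6-joint arm with a two-finger parallel gripper is mounted at the origin on a cart in front of the work surface, level with it; the furniture and walls round the work are solid. World frame = base frame: x ahead of the robot, y to its left, z up, the work surface at z = 0. Lengths are in m, angles in degrees, forces in N, time in s.
With the tool pointing down it reaches from about 0.35 to 0.975 m from the base axis. Payload 17.4 kg.
Tool frame: the origin (TCP) lies on the centre line of the jaws, within the pads' length; the fingertips stand 17 mm ahead of it and the grasp point (between the pads) lies 2 mm behind it; z points along the fingers, y is the line along which they close (so a half turn about z gives the same grasp; the last joint's range is limited). The gripper opens to 85 mm and grips with 20 to 120 N. Pads are 22 mm wide; open, the fingers measure 114 mm over their backs; the gripper's body (76 mm by 85 mm) begins 54 mm behind the grasp point. The pads swing forward as they close: fully open they stand 13 mm farther back than shut.
Start: joints at [-65.306, 6.646, 82.598, -0, 90.757, -2.166], TCP at [0.305, -0.602, 0.248] pointing down, gripper open.
Joint ranges: [-162.19, 162.19], [-47.58, 125.68], [4.15, 143.07], [-65.23, 245.23], [0.69, 171.88], [-170.13, 170.13]. Speed limits (degrees/s): [108.29, 108.29, 127.2, 180, 180, 180].

## Interface

Orientations are given as [roll, pitch, yaw] about the fixed x, y, z axes, in that order (R = Rz(yaw) Ry(pitch) Rx(roll)).
In Python, from workcell import state, get_image, hand_in, recognise, cut_out, landmark_of gives the robot as it stands. The module is installed in compiled form; this text tells all that it offers.
- The arm moves only by the shell command python3 -m creep 'ROWS' [FORCE]. ROWS is JSON, a list of rows, each a list of 5 numbers: the shift along the tool's x, y, z in m, then the turn about the tool's z in degrees, then the opening, from -1 (shut) to 1 (fully open), so that 0 is half open. In form: [[tx, ty, tz, spin, grip], ...]. A call has exactly 5 rows; each row is the pose to reach, as a shift and turn from the pose commanded when the call began, along the tool's axes at that moment; what a row does not reach only later rows make up. A row lasts 1/10 s, in which the tool goes at most 50 mm and 8.59 degrees, less where a joint would pass 70% of its speed; a pose out of reach is approached as far as the arm can. A call with a gripper value outside its range is refused whole. The fingers move at their own pace and stop on an object; FORCE is the grip in N (left out, the last holds). Time passes only in rows, so rows that repeat a pose let the fingers close, or fill a call up. It gives the time, the measured TCP pose, the force, the opening and the grip force at its end, in the units of the state.
- state(): the state, without advancing time (a new reading comes with each control period).
- get_image(name): name is "scene" or "top"; returns a dict with "img" (420x560x3 uint8, red, green, blue), "intrinsics" (3x3 intrinsics, pixels), "rvec" (rotation vector, rad) and "tvec" (3), from world to camera coordinates, as OpenCV has them. Camera axes: x right, y down, z forward; pixel columns grow to the right and rows downward; lengths in m; the calibration is good to about 2 mm. A picture is of the moment at which its call begins. There is no depth.
- hand_in(): hands the job in; it is judged then, once.
Trained networks look in the newest picture that a camera, given by its name, has taken for a name from the list of things; names that differ only in an ending like _2 or _b are one class to them, and where a whole thing is asked for, a point or a joint stands for the part that bears it (a point fixed in the world has none). Each returns a list of dicts, best first, with "confidence" (0 to 1); they miss things now and then, are a little off and sometimes report something else, mostly with a low value. They report only what shows in the picture. A call takes as long as a camera call.
- recognise(label, camera): "xyz" ([x, y, z] in m, in the coordinates of the camera as it stood for that picture, good to about 4 mm: the middle of the surface that is visible of it).
- cut_out(label, camera): "region" (420x560 bool, what is visible of it).
- landmark_of(label, camera): "xyz" ([x, y, z] in m, in the coordinates of the camera as it stood for that picture, good to about 4 mm: a listed point, or the origin of a listed thing).
The state is a dict: "time": time; "joint_pos": joint angles; "qd": joint speeds; "joint_torque": joint torques, N m; "eef_pos": TCP position; "tool_rot": TCP orientation; "wrist_force": force on the tool from outside, world axes, zero at the start; "ft_torque": the same for the moment, N m; "opening": finger opening in m; "gripper_force": force on a finger pad.
Only numpy, scipy, OpenCV 4.12 (cv2) and the standard library are available. Lean on these libraries where they do the work, as an engineer would, in place of code of your own. Each camera call takes 0.05 s, during which the arm holds its last target. There are 200 camera calls.

## Task

The navy passport cover in the cooling rack is ready for collection. Lift the clear lid off the order box by its brass knob and stand it on its rim on the table beside the box, file the navy cover upright and central in the empty middle slot between the two covers already there, then put the lid back so that it sits fully home all round; set the lid down gently both times. Leave the teal cover in the rack, and do not pull out or knock over the filed covers or push the letter stamp or the gift box about.

Things in the scene. Friction and masses are not known exactly. Their poses are not given: they have to be found in the camera images.
- order_box: fixed walnut order box, frame 142 (x) by 154 (y) mm, 40 mm high, round a grey slotted insert 126 by 138 mm that stands proud to 58 mm (seat of the lid). Three chamfered slots at x = -42, 0, +42 mm, each 13 mm wide in x, 126 mm long in y, floor 10 mm above the table; the outer two hold navy covers, tops 104 mm above the table. Origin: centre of the underside; z up; brass card holder on its -x face
- free_slot (a point): centre of the mouth of the empty middle slot, 58 mm above the table; axes as the box's (slot runs along y)
- lid_rim (a point): centre of the rim plane (open underside) of the loose clear lid; axes as the box's at the start. Hood 142 (x) by 154 (y) mm, 77 mm high without the knob, walls 5 mm, about 0.3 kg. It slips over the insert with 3 mm play each side; its rim rests on the frame, 40 mm above the table. It stands over the filed covers: the rim must rise 64 mm before it clears their tops
- knob (a point): middle of the grip of the lid's round brass knob: 28 mm diameter, 24 mm tall, on a short stem; 101 mm above the lid's rim, 24 mm above the lid's top face, on the lid's centre line
- lid_knob: the brass knob as a body, fixed to the lid; origin on the lid's top face, 77 mm above the rim
- lid: the lid; origin at the centre of its rim plane. The table to the left (+y) of the order box is free, from x = 0.36 to 0.56 m and up to y = 0.45 m: room to stand the lid
- cooling_rack: cooling rack, fixed to the table: wooden board 112 (x) by 150 (y) mm, top 14 mm above the table, with brass pins, tops 63 mm above the table, that hold two covers upright at x = -24 and +24 mm, open above and at the ends (each place 12 mm wide). Origin: centre of the underside; z up. The navy and the teal cover stand in either order
- navy_cover_center (a point): centre of the navy leather passport cover to be filed: 9 mm thick, 120 mm long, 94 mm tall as it stands in the rack (top 108 mm above the table), about 60 g. This frame's z is the thickness direction (level), its x runs along the 120 mm edge (level), its y points up
- navy_cover: that navy cover; origin on the middle of one big face, axes as its centre point's
- teal_cover_center (a point): centre of the teal cover (7 mm thick, same size), stays in the rack; same axes
- filed_front_center (a point): centre of the navy cover (8 mm thick, 120 long, 94 tall) in the slot at x = -42 mm of the box; 57 mm above the table; x along its long edge, y up, z its thickness
- filed_back_center (a point): the same for the cover in the slot at x = +42 mm
- letter_stamp: brass letter stamp with wooden handle standing behind the work, 29x30x73 mm; origin at its foot
- gift_low: flat navy gift box 62x150x34 mm at the left rear; origin under its centre

How it is judged:
By the outcome, as a careful person would: the job done as asked, in the order asked, and still so for the second after the job is handed in, with the robot touching nothing.
It also fails if it takes over 69 s, if anything falls off the work surface, if the arm or the gripper's body presses on something with over 40 N, if the wrist force passes 120 N, or if a joint passes its speed limit or range.

## Working session

There is one attempt and no reset: what is moved stays moved. The work goes in short steps, Python scripts to look and compute and a shell command to move; the robot and the scene stay as the last step left them, time stands still between calls to the robot, and variables do not carry over. Pictures are saved under pics/ and viewed, at most 10 in all, crops included, and the job is handed in when it is done.

```bash
mkdir -p pics; cat > h.py <<'E'
import numpy as np, cv2
from workcell import *
def w(im,p):
    R=cv2.Rodrigues(np.array(im["rvec"],float))[0]; return R.T@(np.array(p)-np.array(im["tvec"]).ravel())
def look(labels,cams=("scene","top"),f=landmark_of):
    for c in cams:
        im=get_image(c)
        for l in labels:
            for r in f(l,c)[:2]: print(c,l,np.round(w(im,r["xyz"]),4),round(r["confidence"],2))
def save(c,n):
    im=get_image(c); cv2.imwrite(f"pics/{n}.png",im["img"][:,:,::-1]); return im
E
python3 - <<'E'
from h import *
a=save("scene","s0");b=save("top","t0")
for i in (a,b): print(np.round(w(i,[0,0,0]),3))
look(["order_box","knob","lid_rim","free_slot","cooling_rack","navy_cover_center","teal_cover_center","filed_front_center","filed_back_center","letter_stamp","gift_low"])
s=state();print(s)
E
```

```text
[-0.054  0.465  0.92 ]
[0.412 0.067 1.168]
scene knob [0.4751 0.0496 0.1406] 0.44
scene cooling_rack [ 0.4851 -0.2313  0.003 ] 0.84
scene navy_cover_center [ 0.4619 -0.237   0.0641] 0.82
scene teal_cover_center [ 0.5062 -0.2183  0.0646] 0.97
scene letter_stamp [ 0.6471 -0.0456  0.0012] 0.51
scene letter_stamp [ 0.632   0.4287 -0.0013] 0.18
scene gift_low [ 0.6302  0.4266 -0.0039] 0.73
top order_box [0.4761 0.0516 0.1469] 0.31
top knob [0.4769 0.0501 0.1415] 0.62
top navy_cover_center [ 0.454  -0.2402  0.0618] 0.62
top navy_cover_center [ 0.463  -0.2383  0.0573] 0.56
top teal_cover_center [ 0.5073 -0.2201  0.058 ] 0.42
top filed_back_center [0.4753 0.0514 0.1178] 0.34
top letter_stamp [ 0.6422 -0.0472  0.0029] 0.53
top gift_low [0.6312 0.4291 0.0047] 0.61
{'time': 1.3, 'joint_pos': array([-6.53046418e+01,  6.64751918e+00,  8.25980343e+01,  1.57738843e-03,
        9.07574779e+01, -2.16568642e+00]), 'qd': array([-0.06713718, -0.11801496, -0.02414874,  0.06128738,  0.06281694,
       -0.04756282]), 'joint_torque': array([-1.62951063e-03, -7.31733942e+01, -6.32645559e+01, -1.22022871e-04,
        5.58425090e-04,  2.97550571e-05]), 'eef_pos': array([ 0.30498425, -0.60217193,  0.24828415]), 'tool_rot': array([-1.79997030e+02, -1.69068010e-03,  2.68610654e+01]), 'wrist_force': array([ 0.0083091 , -0.51612178, -0.09068182]), 'ft_torque': array([0.0003757 , 0.03560634, 0.00651689]), 'gripper_force': 0.0, 'opening': 0.08518836011262272}
```

```bash
cd pics; sleep 8; python3 -c "
import cv2,numpy as np
cv2.imwrite('st0.png',cv2.resize(np.vstack([cv2.imread('s0.png'),cv2.imread('t0.png')]),(400,600)))"
```

```text
(no output)
```

View pics/s0.png

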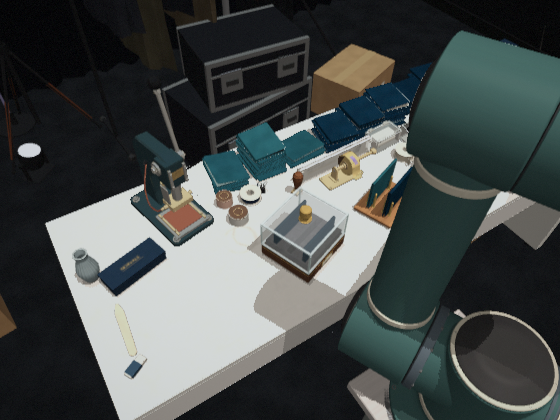

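View pics/t0.png

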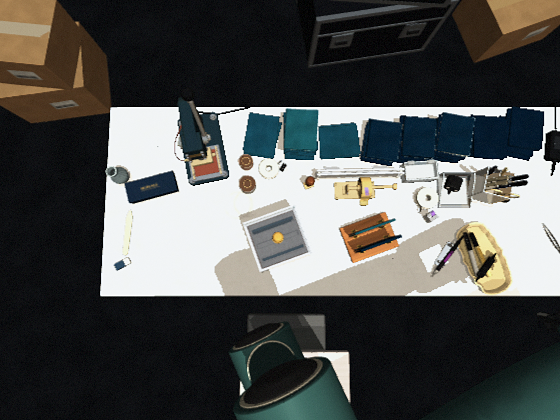

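The scene shows the box under its lid at about pixel (305,235), and the top view has it at (277,238) with yaw of about 12°. The rack is at (370,237), with the navy cover nearer the robot and the teal one behind it. Next I'll rectify crops to get the yaws.

```bash
cat >> h.py <<'E'
def rect(im,cx,cy,z,half=0.11,n=400):
    # plane z: image right=-y, up=+x
    g=np.array([[cx+half,cy+half,z],[cx+half,cy-half,z],[cx-half,cy-half,z],[cx-half,cy+half,z]])
    p=cv2.projectPoints(g,np.array(im["rvec"],float),np.array(im["tvec"],float),np.array(im["intrinsics"],float),None)[0].reshape(4,2).astype(np.float32)
    H=cv2.getPerspectiveTransform(p,np.float32([[0,0],[n,0],[n,n],[0,n]]))
    return np.ascontiguousarray(cv2.warpPerspective(im["img"],H,(n,n),flags=cv2.INTER_CUBIC)[:,:,::-1])
def box(im,o,cx,cy,yaw,hx,hy,half=0.11,n=400,dx=0,col=(0,0,255)):
    c,s=np.cos(np.radians(yaw)),np.sin(np.radians(yaw))
    q=[]
    for a,b in ((1,1),(1,-1),(-1,-1),(-1,1)):
        x=o[0]+c*(dx+a*hx)-s*b*hy; y=o[1]+s*(dx+a*hx)+c*b*hy
        q.append([(cy+half-y)/(2*half)*n,(cx+half-x)/(2*half)*n])
    cv2.polylines(im,[np.int32(np.round(q))],True,col,1)
E
python3 - <<'E'
from h import *
im=get_image("top")
a=rect(im,.476,.05,.117); box(a,(.476,.050),.476,.05,13,.071,.077)
b=rect(im,.484,-.229,.108); 
for t,col in ((21,(0,0,255)),):
    box(b,(.484,-.229),.484,-.229,t,.0045,.06,dx=-.024,col=col); box(b,(.484,-.229),.484,-.229,t,.0035,.06,dx=.024,col=col)
cv2.imwrite("pics/r1.png",np.hstack([a,b]))
for l in ("navy_cover","teal_cover"):
    for r in cut_out(l,"top")[:1]:
        ys,xs=np.nonzero(r["region"]);print(l,r["confidence"],len(xs),cv2.minAreaRect(np.float32(np.c_[xs,ys])))
E
```

```text
navy_cover 0.73 82 ((277.5, 236.5), (9.0, 9.0), 90.0)Traceback (most recent call last):
  File "<stdin>", line 9, in <module>
ValueError: it knows: cooling_rack, filed_back_center, filed_front_center, free_slot, gift_low, knob, letter_stamp, lid, lid_knob, lid_rim, navy_cover, navy_cover_center, order_box, teal_cover_center
```

View pics/r1.png

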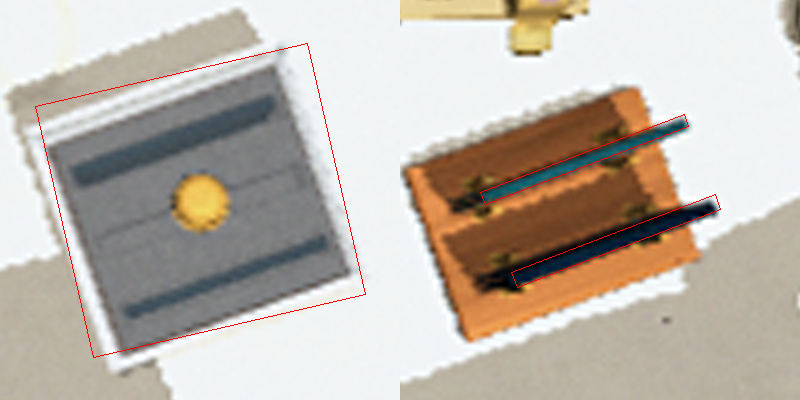

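Rectified, the rack's covers fit yaw 21° (navy centre about (0.462,-0.238)). The box's slots and edges in the left panel run at about 20°, with the knob at (202,203). I'm setting off towards the knob.

```bash
cat >> h.py <<'E'
def to(x,y,z,yaw):
    s=state(); p=s["eef_pos"]; t=np.radians(s["tool_rot"][2]); d=np.array([x,y,z])-p
    c,sn=np.cos(t),np.sin(t)
    print("t",round(s["time"],2),"pos",np.round(p,4),"rot",np.round(s["tool_rot"],2),"F",np.round(s["wrist_force"],1),"op",round(s["opening"],4),"g",round(s["gripper_force"],1))
    print("shift tx %.4f ty %.4f tz %.4f spin %.2f"%(c*d[0]+sn*d[1],sn*d[0]-c*d[1],-d[2],s["tool_rot"][2]-yaw))
E
python3 -m creep '[[0.032,-0.036,0,-8,0.3],[0.064,-0.072,0,-16,0.3],[0.096,-0.108,0,-24,0.3],[0.128,-0.144,0,-32,0.3],[0.16,-0.18,0,-40,0.3]]' 60
python3 -c "from h import *; to(.476,.050,.2,110.5)"
```

```text
time: 1.9
eef_pos: [0.3664, -0.3675, 0.2484]
tool_rot: [180.0, 0.0, 67.2]
wrist_force: [1.1, -0.4, 1.0]
opening: 0.0554
gripper_force: 0.0
t 1.9 pos [ 0.3664 -0.3675  0.2484] rot [1.7998e+02 1.0000e-02 6.7170e+01] F [ 1.1 -0.4  1. ] op 0.0554 g 0.0
shift tx 0.4273 ty -0.0610 tz 0.0484 spin -43.33
```

```bash
python3 -m creep '[[0.048,-0.007,0,-8.5,0.3],[0.096,-0.014,0,-17,0.3],[0.144,-0.021,0,-25.5,0.3],[0.192,-0.028,0,-34,0.3],[0.240,-0.034,0,-42.5,0.3]]'
python3 -c "from h import *; to(.476,.050,.2,110.5)"
```

```text
time: 2.4
eef_pos: [0.4294, -0.1334, 0.2487]
tool_rot: [180.0, 0.0, 109.7]
wrist_force: [1.4, 0.2, -0.3]
opening: 0.0556
gripper_force: 0.0
t 2.4 pos [ 0.4294 -0.1334  0.2487] rot [1.7995e+02 4.0000e-02 1.0969e+02] F [ 1.4  0.2 -0.3] op 0.0556 g 0.0
shift tx 0.1569 ty 0.1057 tz 0.0487 spin -0.81
```

```bash
python3 -m creep '[[0.035,0.024,0.0,-0.8,0.3],[0.070,0.048,0.0,-0.8,0.3],[0.105,0.072,0.0,-0.8,0.3],[0.140,0.095,0.0,-0.8,0.3],[0.157,0.106,0.01,-0.8,0.3]]'
python3 - <<'E'
from h import *
to(.476,.050,.143,110.5)
look(["knob"])
im=get_image("scene");cv2.imwrite("pics/s1.png",cv2.resize(im["img"][130:310,210:450,::-1],(800,600)))
E
```

```text
time: 2.9
eef_pos: [0.478, 0.0508, 0.2394]
tool_rot: [179.9, 0.0, 110.3]
wrist_force: [0.8, -1.0, -0.0]
opening: 0.0556
gripper_force: 0.0
t 2.9 pos [0.478  0.0508 0.2394] rot [1.7988e+02 1.0000e-02 1.1028e+02] F [ 0.8 -1.  -0. ] op 0.0556 g 0.0
shift tx -0.0001 ty -0.0021 tz 0.0964 spin -0.22
scene knob [0.4764 0.0477 0.1385] 0.71
scene knob [0.4757 0.0492 0.0444] 0.63
top knob [ 0.4534 -0.2424  0.0647] 0.43
```

View pics/s1.png

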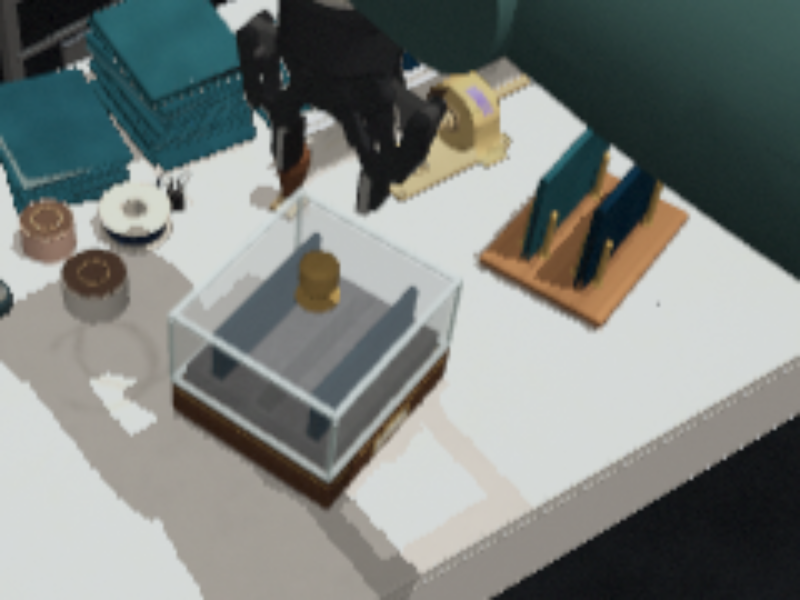

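The fingers hang centred above the knob (crop pixel (320,280)), and the lid is seated. Now I descend and grip.

```bash
python3 -m creep '[[0,-0.002,0.03,-0.2,0.3],[0,-0.002,0.055,-0.2,0.3],[0,-0.002,0.075,-0.2,0.3],[0,-0.002,0.09,-0.2,0.3],[0,-0.002,0.096,-0.2,0.3]]'
python3 -m creep '[[0,0,0,0,0.3],[0,0,0,0,-0.1],[0,0,0,0,-0.3],[0,0,0,0,-0.6],[0,0,0,0,-0.6]]' 60
python3 -c "from h import *; to(.476,.050,.143,110.5)"
```

```text
time: 3.65
eef_pos: [0.4752, 0.0466, 0.1413]
tool_rot: [-179.9, -0.0, 110.3]
wrist_force: [0.1, -0.4, -0.1]
opening: 0.0557
gripper_force: 0.0
time: 4.15
eef_pos: [0.4762, 0.0473, 0.1438]
tool_rot: [179.9, 0.0, 110.4]
wrist_force: [0.8, 0.0, 6.8]
opening: 0.0265
gripper_force: 58.8
t 4.15 pos [0.4762 0.0473 0.1438] rot [1.7987e+02 5.0000e-02 1.1036e+02] F [0.8 0.  6.8] op 0.0265 g 58.8
shift tx 0.0026 ty 0.0007 tz 0.0008 spin -0.14
```

```bash
python3 -m creep '[[0,0,-0.004,0,-0.6],[0,0,-0.01,0,-0.6],[0,0,-0.018,0,-0.6],[0,0,-0.028,0,-0.6],[0,0,-0.04,0,-0.6]]'
python3 -m creep '[[0,0,-0.014,0,-0.6],[0,0,-0.028,0,-0.6],[0,0,-0.042,0,-0.6],[0,0,-0.052,0,-0.6],[0,0,-0.055,0,-0.6]]'
python3 - <<'E'
from h import *
to(.460,.265,.233,110.4)
im=get_image("scene");cv2.imwrite("pics/s2.png",cv2.resize(im["img"][130:310,210:450,::-1],(800,600)))
E
```

```text
time: 4.65
eef_pos: [0.4754, 0.0473, 0.1832]
tool_rot: [-180.0, -0.0, 110.4]
wrist_force: [-0.5, 0.2, -3.2]
opening: 0.026
gripper_force: 59.2
time: 5.15
eef_pos: [0.4758, 0.0473, 0.2389]
tool_rot: [179.9, 0.0, 110.4]
wrist_force: [0.4, 0.2, -4.4]
opening: 0.0265
gripper_force: 59.2
t 5.15 pos [0.4758 0.0473 0.2389] rot [1.7991e+02 3.0000e-02 1.1036e+02] F [ 0.4  0.2 -4.4] op 0.0265 g 59.2
shift tx 0.2096 ty 0.0609 tz 0.0059 spin -0.04
```

View pics/s2.png

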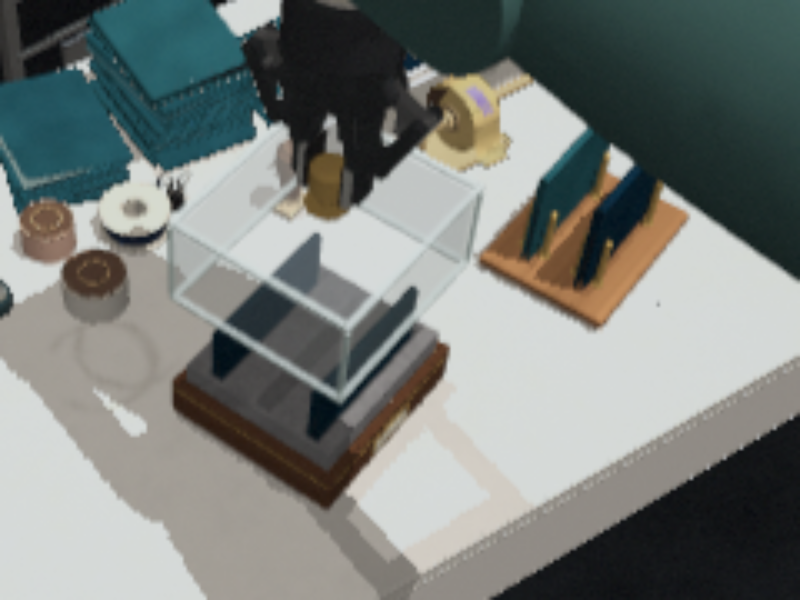

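The lid hangs level and clear of the covers (rim about crop (345,395)), and the filed covers haven't moved. I carry it left.

```bash
python3 -m creep '[[0.03,0.009,0,0,-0.6],[0.07,0.02,0,0,-0.6],[0.115,0.033,0,0,-0.6],[0.16,0.046,0,0,-0.6],[0.19,0.055,0,0,-0.6]]'
python3 -m creep '[[0.014,0.004,0.01,0,-0.6],[0.019,0.006,0.03,0,-0.6],[0.019,0.006,0.055,0,-0.6],[0.019,0.006,0.08,0,-0.6],[0.019,0.006,0.1,0,-0.6]]'
python3 -m creep '[[0,0,0.01,0,-0.6],[0,0,0.018,0,-0.6],[0,0,0.023,0,-0.6],[0,0,0.026,0,-0.6],[0,0,0.026,0,-0.6]]'
python3 -c "from h import *; to(.460,.265,.103,110.4)"
```

```text
time: 5.7
eef_pos: [0.4601, 0.2471, 0.2366]
tool_rot: [-180.0, -0.0, 110.4]
wrist_force: [0.8, -0.5, -3.1]
opening: 0.0264
gripper_force: 59.3
time: 6.2
eef_pos: [0.4594, 0.2637, 0.1347]
tool_rot: [-179.9, 0.0, 110.3]
wrist_force: [-0.8, -0.1, -3.5]
opening: 0.0262
gripper_force: 59.5
time: 6.7
eef_pos: [0.4601, 0.2645, 0.1115]
tool_rot: [180.0, -0.0, 110.4]
wrist_force: [0.4, -0.5, -3.7]
opening: 0.0262
gripper_force: 59.4
t 6.7 pos [0.4601 0.2645 0.1115] rot [179.98  -0.   110.36] F [ 0.4 -0.5 -3.7] op 0.0262 g 59.4
shift tx 0.0005 ty 0.0001 tz 0.0085 spin -0.04
```

Creeping down to contact.

```bash
python3 -m creep '[[0,0,0.001,0,-0.6],[0,0,0.002,0,-0.6],[0,0,0.003,0,-0.6],[0,0,0.004,0,-0.6],[0,0,0.005,0,-0.6]]'
python3 -m creep '[[0,0,0.0005,0,-0.6],[0,0,0.001,0,-0.6],[0,0,0.0015,0,-0.6],[0,0,0.002,0,-0.6],[0,0,0.002,0,-0.6]]'
```

```text
time: 7.2
eef_pos: [0.46, 0.2645, 0.1063]
tool_rot: [180.0, 0.0, 110.4]
wrist_force: [-0.1, 0.2, -3.5]
opening: 0.0259
gripper_force: 59.4
time: 7.7
eef_pos: [0.46, 0.2644, 0.1042]
tool_rot: [-180.0, 0.0, 110.4]
wrist_force: [0.3, 0.6, -3.9]
opening: 0.026
gripper_force: 59.4
```

```bash
python3 -m creep '[[0,0,0.0003,0,-0.6],[0,0,0.0006,0,-0.6],[0,0,0.0009,0,-0.6],[0,0,0.001,0,-0.6],[0,0,0.001,0,-0.6]]'
```

```text
time: 8.2
eef_pos: [0.46, 0.2645, 0.104]
tool_rot: [180.0, -0.0, 110.4]
wrist_force: [-6.0, -2.9, 6.3]
opening: 0.026
gripper_force: 60.6
```

```bash
python3 -m creep '[[0,0,0.0003,0,-0.6],[0,0,0.0006,0,-0.6],[0,0,0.0009,0,-0.6],[0,0,0.001,0,-0.6],[0,0,0.001,0,-0.6]]'
```

```text
time: 8.7
eef_pos: [0.46, 0.2645, 0.1039]
tool_rot: [180.0, -0.0, 110.4]
wrist_force: [-11.1, -5.1, 16.0]
opening: 0.0263
gripper_force: 61.7
```

Contact. I unload slightly, release and rise.

```bash
python3 -m creep '[[0,0,-0.0007,0,-0.6],[0,0,-0.0012,0,-0.6],[0,0,-0.0012,0,-0.4],[0,0,-0.0012,0,-0.1],[0,0,-0.0012,0,0.2]]' 20
python3 -m creep '[[0,0,0,0,0.3],[0,0,-0.015,0,0.3],[0,0,-0.04,0,0.3],[0,0,-0.075,0,0.3],[0,0,-0.115,0,0.3]]'
python3 - <<'E'
from h import *
to(.462,-.238,.22,110.5)
look(["knob","free_slot","filed_front_center","filed_back_center","order_box","lid_rim","navy_cover_center"])
im=get_image("top");a=rect(im,.476,.05,.058);b=rect(im,.462,-.238,.108)
box(a,(.476,.049),.476,.05,20,.0065,.063); box(a,(.476,.049),.476,.05,20,.063,.069)
box(b,(.462,-.238),.462,-.238,21,.0045,.06)
cv2.imwrite("pics/r2.png",np.hstack([a,b]))
E
```

```text
time: 9.2
eef_pos: [0.4601, 0.2645, 0.1035]
tool_rot: [180.0, -0.0, 110.4]
wrist_force: [0.2, -0.3, 0.5]
opening: 0.0507
gripper_force: 0.0
time: 9.7
eef_pos: [0.4596, 0.2643, 0.2202]
tool_rot: [-180.0, 0.0, 110.4]
wrist_force: [-0.6, -0.8, 0.9]
opening: 0.0555
gripper_force: 0.0
t 9.7 pos [0.4596 0.2643 0.2202] rot [-179.96    0.    110.36] F [-0.6 -0.8  0.9] op 0.0555 g 0.0
shift tx -0.4717 ty -0.1725 tz 0.0002 spin -0.14
scene knob [0.4572 0.2645 0.0987] 0.51
scene free_slot [0.4739 0.0465 0.0548] 0.88
scene filed_front_center [0.4586 0.2622 0.0008] 0.68
scene filed_front_center [0.4351 0.0343 0.0599] 0.67
scene filed_back_center [0.5153 0.0661 0.0586] 0.58
scene order_box [0.4779 0.0491 0.0028] 0.66
top filed_front_center [0.4348 0.0354 0.0623] 0.68
top filed_back_center [0.5127 0.0697 0.0612] 0.69
top order_box [0.4714 0.0505 0.0016] 0.8
top navy_cover_center [ 0.4625 -0.2325  0.0572] 0.66
```

View pics/r2.png

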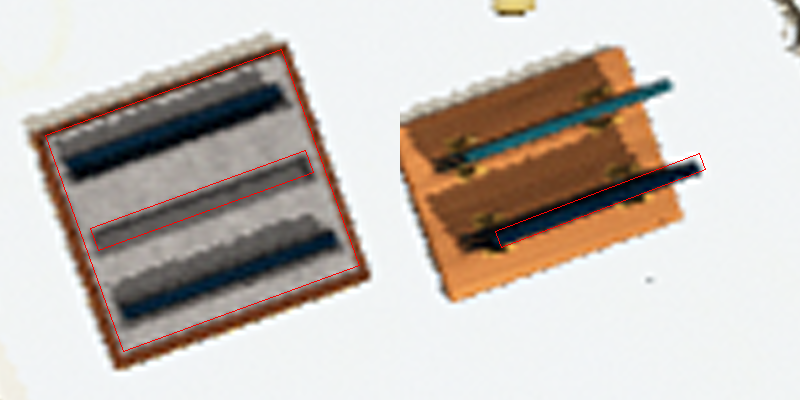

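Rectified at z = 58 mm, the box outline fits yaw 20°, and the slot (95,240)-(308,168) is centred near (0.474,0.049). The navy cover is at about (598,205), roughly 2 mm below my overlay. I go above navy, then check the camera bias with the lid's knob, whose position I know.

```bash
python3 -m creep '[[-0.03,-0.011,0,0,-0.06],[-0.074,-0.027,0,0,-0.06],[-0.118,-0.043,0,0,-0.06],[-0.162,-0.059,0,0,-0.06],[-0.206,-0.075,0,0,-0.06]]'
python3 -m creep '[[-0.044,-0.016,0,-0.2,-0.06],[-0.088,-0.032,0,-0.4,-0.06],[-0.132,-0.048,0,-0.6,-0.06],[-0.176,-0.064,0,-0.6,-0.06],[-0.22,-0.080,0,-0.6,-0.06]]'
python3 -m creep '[[-0.03,-0.011,0,0,-0.06],[-0.043,-0.016,0,0,-0.06],[-0.046,-0.0175,0,0,-0.06],[-0.046,-0.0175,0,0,-0.06],[-0.046,-0.0175,0,0,-0.06]]'
python3 - <<'E'
from h import *
to(.462,-.238,.22,111)
look(["knob","free_slot","filed_front_center","filed_back_center","order_box"])
for c in ("top","scene"):
    im=get_image(c); K=[np.array(im[k],float) for k in ("rvec","tvec","intrinsics")]
    P=lambda p: cv2.projectPoints(np.array([p],float),*K,None)[0].ravel()
    u=P([.460,.2645,.101 if c=="scene" else .111]); ux=P([.461,.2645,.111])-P([.460,.2645,.111]); uy=P([.460,.2655,.111])-P([.460,.2645,.111])
    g=im["img"].astype(int); m=(g[...,0]-g[...,2]>60); yy,xx=np.nonzero(m); k=np.hypot(xx-u[0],yy-u[1])<14
    ce=np.array([xx[k].mean(),yy[k].mean()]); print(c,"pred",u,"seen",ce,k.sum(),"bias mm",np.linalg.solve(np.c_[ux,uy],ce-u))
E
```

```text
time: 11.05
eef_pos: [0.4609, 0.0436, 0.2187]
tool_rot: [180.0, 0.0, 110.4]
wrist_force: [1.0, -0.0, -0.5]
opening: 0.0403
gripper_force: 0.0
time: 11.55
eef_pos: [0.4624, -0.1909, 0.2188]
tool_rot: [180.0, 0.0, 110.9]
wrist_force: [1.8, 1.2, 0.8]
opening: 0.0399
gripper_force: 0.0
time: 12.05
eef_pos: [0.4632, -0.2369, 0.2186]
tool_rot: [180.0, -0.0, 111.0]
wrist_force: [0.7, 0.2, -0.2]
opening: 0.04
gripper_force: 0.0
t 12.05 pos [ 0.4632 -0.2369  0.2186] rot [ 1.7999e+02 -1.0000e-02  1.1103e+02] F [ 0.7  0.2 -0.2] op 0.04 g 0.0
shift tx -0.0006 ty -0.0015 tz -0.0014 spin 0.03
scene knob [0.4581 0.2627 0.1013] 0.53
scene free_slot [0.474  0.049  0.0547] 0.86
scene filed_front_center [0.4359 0.0336 0.0619] 0.56
scene filed_back_center [0.5162 0.0647 0.0598] 0.55
scene order_box [0.4771 0.0517 0.0023] 0.57
top knob [0.4575 0.2677 0.1024] 0.61
top free_slot [0.4776 0.0483 0.0579] 0.84
top filed_front_center [0.4376 0.0376 0.062 ] 0.53
top filed_back_center [0.5084 0.0688 0.0604] 0.57
top filed_back_center [ 0.4557 -0.2423  0.0623] 0.21
top pred [199.28545881 242.57996122] seen [200.0462963  244.25925926] 108 bias mm [-4.60590744 -2.20195651]
scene pred [226.06434313 268.26026107] seen [226.78333333 270.65      ] 180 bias mm [-6.25126914  1.5689932 ]
```

```bash
python3 -m creep '[[0,-0.001,0.03,0,-0.06],[0,-0.001,0.06,0,-0.06],[0,-0.001,0.085,0,-0.06],[0,-0.001,0.105,0,-0.06],[0,-0.001,0.118,0,-0.06]]'
python3 -m creep '[[0,0,0,0,-0.4],[0,0,0,0,-0.6],[0,0,0,0,-0.7],[0,0,0,0,-0.9],[0,0,0,0,-0.9]]' 25
python3 -c "from h import *; to(.462,-.238,.1,111);print(state()['ft_torque'])"
```

```text
time: 13.25
eef_pos: [0.4616, -0.2382, 0.0989]
tool_rot: [-179.9, -0.1, 111.0]
wrist_force: [0.7, -1.0, -0.9]
opening: 0.0404
gripper_force: 0.0
time: 13.75
eef_pos: [0.4626, -0.2387, 0.1018]
tool_rot: [179.9, 0.1, 111.0]
wrist_force: [-0.9, 0.0, 7.4]
opening: 0.0084
gripper_force: 26.2
t 13.75 pos [ 0.4626 -0.2387  0.1018] rot [1.7993e+02 9.0000e-02 1.1096e+02] F [-0.9  0.   7.4] op 0.0084 g 26.2
shift tx 0.0009 ty -0.0003 tz 0.0018 spin -0.04
[ 0.07684722  0.06308006 -0.02750547]
```

The cover is gripped with almost no side load, so the camera reads x about 3 mm low. I lift it straight up out of the rack.

```bash
python3 -m creep '[[0,0,-0.008,0,-0.9],[0,0,-0.02,0,-0.9],[0,0,-0.035,0,-0.9],[0,0,-0.05,0,-0.9],[0,0,-0.07,0,-0.9]]' 35
python3 -m creep '[[0,0,-0.02,0,-0.9],[0,0,-0.035,0,-0.9],[0,0,-0.045,0,-0.9],[0,0,-0.048,0,-0.9],[0,0,-0.048,0,-0.9]]'
python3 -c "from h import *; to(.4761,.0477,.218,110)"
```

```text
time: 14.25
eef_pos: [0.4619, -0.2384, 0.1719]
tool_rot: [-180.0, -0.0, 111.0]
wrist_force: [0.3, -0.9, -0.6]
opening: 0.0078
gripper_force: 35.2
time: 14.75
eef_pos: [0.4621, -0.2384, 0.2185]
tool_rot: [180.0, 0.0, 111.0]
wrist_force: [1.0, 0.3, -1.6]
opening: 0.0082
gripper_force: 35.3
t 14.75 pos [ 0.4621 -0.2384  0.2185] rot [180.     0.   110.96] F [ 1.   0.3 -1.6] op 0.0082 g 35.3
shift tx 0.2622 ty 0.1155 tz 0.0005 spin 0.96
```

```bash
python3 -m creep '[[0.03,0.014,0,0,-0.9],[0.07,0.031,0,0,-0.9],[0.11,0.049,0,0.4,-0.9],[0.15,0.067,0,0.7,-0.9],[0.19,0.084,0,1,-0.9]]'
python3 -m creep '[[0.035,0.0155,0,0,-0.9],[0.058,0.026,0,0,-0.9],[0.0710,0.0310,0,0,-0.9],[0.0720,0.0315,0,0,-0.9],[0.0720,0.0315,0,0,-0.9]]'
python3 - <<'E'
from h import *
to(.4761,.0477,.218,110)
look(["navy_cover_center","free_slot"])
im=get_image("top");a=rect(im,.476,.05,.218)
box(a,(.473,.049),.476,.05,20,.0045,.06)
im2=get_image("scene")["img"]
cv2.imwrite("pics/r3.png",np.hstack([a,cv2.resize(im2[170:300,245:375,::-1],(400,400))]))
E
```

```text
time: 15.25
eef_pos: [0.472, -0.0293, 0.2175]
tool_rot: [-179.9, -0.0, 109.9]
wrist_force: [1.7, -1.1, -0.8]
opening: 0.008
gripper_force: 35.2
time: 15.75
eef_pos: [0.4775, 0.047, 0.2181]
tool_rot: [-180.0, 0.0, 110.0]
wrist_force: [0.7, -0.0, 0.1]
opening: 0.0076
gripper_force: 35.2
t 15.75 pos [0.4775 0.047  0.2181] rot [-179.95    0.    109.97] F [ 0.7 -0.   0.1] op 0.0076 g 35.2
shift tx 0.0011 ty -0.0011 tz 0.0001 spin -0.03
scene navy_cover_center [0.4754 0.047  0.1763] 0.63
scene free_slot [0.4752 0.0524 0.0536] 0.94
top free_slot [0.4775 0.0474 0.0568] 0.69
```

View pics/r3.png

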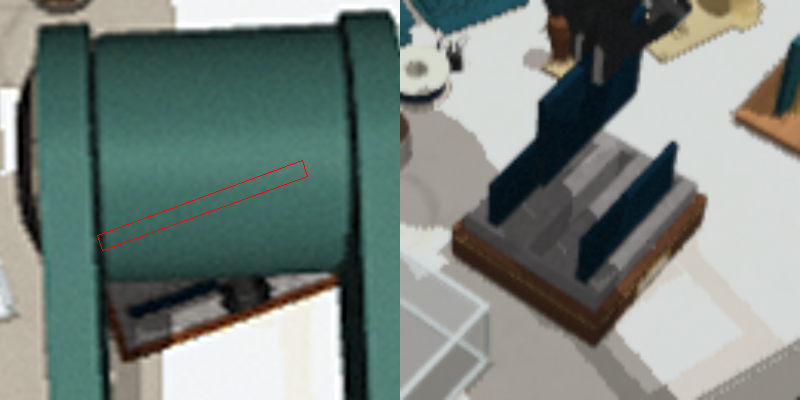

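The top view is blocked by the arm. The scene crop shows the navy cover upright above the box. I lower it to just above the mouth and look again.

```bash
python3 -m creep '[[0.001,-0.001,0.012,0,-0.9],[0.001,-0.001,0.03,0,-0.9],[0.001,-0.001,0.048,0,-0.9],[0.001,-0.001,0.058,0,-0.9],[0.001,-0.001,0.062,0,-0.9]]'
python3 -m creep '[[0,0,0,0,-0.9],[0,0,0,0,-0.9],[0,0,0,0,-0.9],[0,0,0,0,-0.9],[0,0,0,0,-0.9]]'
python3 - <<'E'
from h import *
to(.4761,.0477,.156,110)
look(["navy_cover_center","free_slot","filed_front_center","filed_back_center"],("scene",))
im2=get_image("scene")["img"]
cv2.imwrite("pics/s4.png",cv2.resize(im2[185:290,250:355,::-1],(600,600),interpolation=cv2.INTER_CUBIC))
E
```

```text
time: 16.65
eef_pos: [0.4758, 0.0481, 0.155]
tool_rot: [-179.9, -0.0, 110.0]
wrist_force: [-0.7, 0.5, -0.6]
opening: 0.008
gripper_force: 35.2
time: 17.15
eef_pos: [0.4764, 0.0481, 0.1568]
tool_rot: [180.0, 0.0, 110.0]
wrist_force: [0.3, -0.8, -0.7]
opening: 0.008
gripper_force: 35.2
t 17.15 pos [0.4764 0.0481 0.1568] rot [1.7997e+02 1.0000e-02 1.0996e+02] F [ 0.3 -0.8 -0.7] op 0.008 g 35.2
shift tx -0.0003 ty -0.0004 tz 0.0008 spin -0.04
scene navy_cover_center [0.474  0.0475 0.1179] 0.92
scene navy_cover_center [0.5166 0.0644 0.0587] 0.64
scene free_slot [0.4726 0.0442 0.0535] 0.61
scene filed_front_center [0.4357 0.0317 0.0581] 0.71
scene filed_front_center [ 0.6298  0.4265 -0.0027] 0.48
scene filed_back_center [0.5152 0.0623 0.0609] 0.84
```

View pics/s4.png

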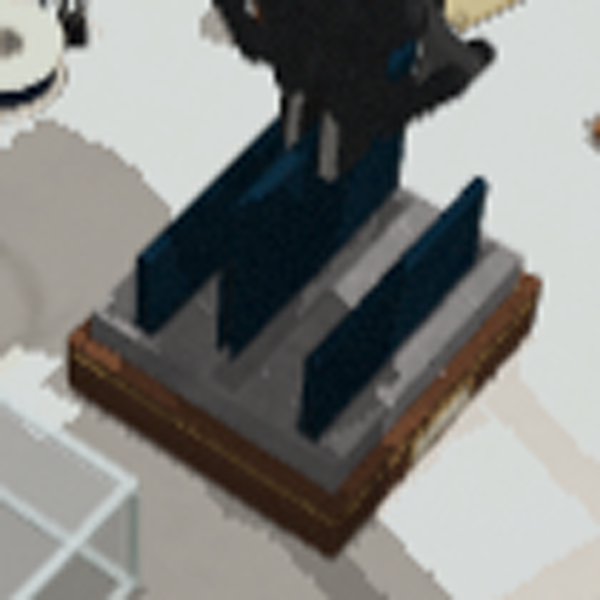

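```bash
python3 - <<'E'
from h import *
im=get_image("scene"); K=[np.array(im[k],float) for k in ("rvec","tvec","intrinsics")]
P=lambda p: ((cv2.projectPoints(np.array([p],float),*K,None)[0].ravel()-[250,185])*600/105)
c,s=np.cos(np.radians(20)),np.sin(np.radians(20))
B=lambda x,y,z,o=(.4755,.0485): P([o[0]+c*x-s*y,o[1]+s*x+c*y,z])
for n,x,z in (("back",.042,.058),("mid",0,.069),("front",-.042,.058)):
    print(n,[np.round(B(x+d,.060,z)) for d in (-.004,.004)], "top",np.round(B(x,.060,.104 if n!="mid" else .163)))
print("far top front",np.round(B(-.042,-.06,.104)),"box corner",np.round(B(-.071,.077,.04)),np.round(B(.071,.077,.04)),np.round(B(-.071,-.077,.04)))
print("d/mm x,y,z",(B(.001,.06,.06)-B(0,.06,.06)),(B(0,.061,.06)-B(0,.06,.06)),(B(0,.06,.061)-B(0,.06,.06)))
cv2.imwrite("pics/x.png",cv2.resize(im["img"][215:275,260:320,::-1],(600,600),interpolation=cv2.INTER_NEAREST))
E
```

```text
back [array([148., 326.]), array([133., 316.])] top [141. 252.]
mid [array([229., 361.]), array([214., 351.])] top [229. 209.]
front [array([312., 429.]), array([296., 419.])] top [310. 357.]
far top front [479. 173.] box corner [335. 513.] [ 62. 338.] [541. 277.]
d/mm x,y,z [-1.94392604 -1.22478025] [-1.46444696  1.55178959] [ 0.07015869 -1.43130503]
```

View pics/x.png

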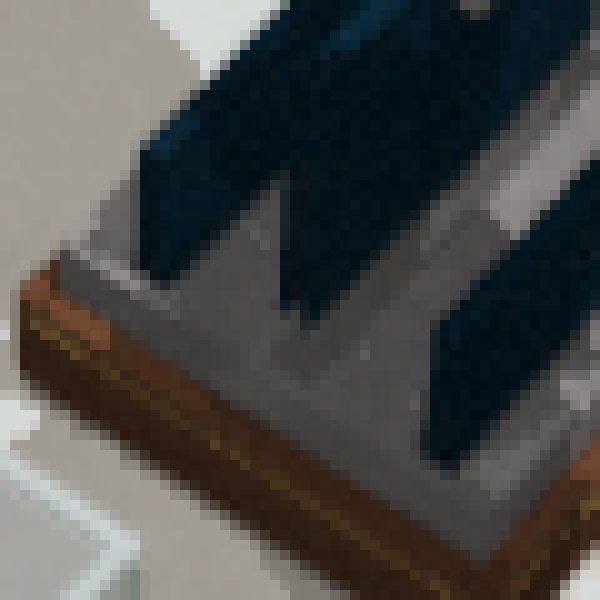

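The crop shows the cover end (300,320) just above the slot end (300,375) and roughly midway between the filed covers. I nudge it slightly and insert slowly, watching the force.

```bash
python3 -m creep '[[0.001,-0.0007,0.003,0,-0.9],[0.001,-0.0007,0.006,0,-0.9],[0.001,-0.0007,0.009,0,-0.9],[0.001,-0.0007,0.012,0,-0.9],[0.001,-0.0007,0.014,0,-0.9]]'
```

```text
time: 18.0
eef_pos: [0.4752, 0.0488, 0.1421]
tool_rot: [-180.0, -0.0, 110.0]
wrist_force: [-0.3, 1.4, -0.2]
opening: 0.0078
gripper_force: 35.2
```

```bash
python3 -m creep '[[0,0,0.001,0,-0.9],[0,0,0.002,0,-0.9],[0,0,0.003,0,-0.9],[0,0,0.004,0,-0.9],[0,0,0.005,0,-0.9]]'; python3 -c "
from h import *; s=state(); print(s['wrist_force'],s['ft_torque'],s['eef_pos'])"
```

```text
time: 18.5
eef_pos: [0.4753, 0.0488, 0.1375]
tool_rot: [180.0, 0.0, 110.0]
wrist_force: [0.3, -0.5, -0.9]
opening: 0.0077
gripper_force: 35.2
[ 0.29595315 -0.53857276 -0.90840746] [-0.0603115   0.0378271  -0.03803902] [0.47533387 0.04879416 0.13750918]
```

```bash
python3 -m creep '[[0,0,0.003,0,-0.9],[0,0,0.006,0,-0.9],[0,0,0.009,0,-0.9],[0,0,0.012,0,-0.9],[0,0,0.015,0,-0.9]]'
```

```text
time: 19.0
eef_pos: [0.4752, 0.0488, 0.1222]
tool_rot: [-180.0, -0.0, 110.0]
wrist_force: [0.4, -0.4, -1.2]
opening: 0.0076
gripper_force: 35.2
```

```bash
python3 -m creep '[[0,0,0.003,0,-0.9],[0,0,0.006,0,-0.9],[0,0,0.009,0,-0.9],[0,0,0.012,0,-0.9],[0,0,0.015,0,-0.9]]'; python3 -c "
from h import *; s=state(); print(s['wrist_force'],s['ft_torque'],s['eef_pos'])"
```

```text
time: 19.5
eef_pos: [0.4753, 0.0488, 0.1073]
tool_rot: [180.0, 0.0, 110.0]
wrist_force: [-0.7, 0.1, 0.3]
opening: 0.0078
gripper_force: 35.2
[-0.72380871  0.10994834  0.31016046] [-0.01111369  0.00267917  0.01194857] [0.47530114 0.04878502 0.10729879]
```

It goes in freely. I lower to just above the floor and probe the side walls for centring.

```bash
python3 -m creep '[[0,0,0.003,0,-0.9],[0,0,0.005,0,-0.9],[0,0,0.007,0,-0.9],[0,0,0.007,0,-0.9],[0,0,0.007,0,-0.9]]'
echo; python3 -m creep '[[0,0.0005,0,0,-0.9],[0,0.001,0,0,-0.9],[0,0.0015,0,0,-0.9],[0,0.0015,0,0,-0.9],[0,0.0015,0,0,-0.9]]'
echo; python3 -m creep '[[0,-0.001,0,0,-0.9],[0,-0.002,0,0,-0.9],[0,-0.003,0,0,-0.9],[0,-0.003,0,0,-0.9],[0,-0.003,0,0,-0.9]]'
```

```text
time: 20.0
eef_pos: [0.4753, 0.0488, 0.1005]
tool_rot: [180.0, -0.0, 110.0]
wrist_force: [-0.4, -0.5, -0.7]
opening: 0.0082
gripper_force: 35.2

time: 20.5
eef_pos: [0.4767, 0.0493, 0.1005]
tool_rot: [-180.0, 0.0, 110.0]
wrist_force: [-0.2, 0.6, -1.2]
opening: 0.0079
gripper_force: 35.2

time: 21.0
eef_pos: [0.474, 0.0483, 0.1006]
tool_rot: [180.0, -0.0, 110.0]
wrist_force: [3.2, 1.5, -2.3]
opening: 0.0081
gripper_force: 35.1
```

```bash
python3 -m creep '[[0,0.001,0,0,-0.9],[0,0.0021,0,0,-0.9],[0.001,0.0021,0,0,-0.9],[0.002,0.0021,0,0,-0.9],[0.002,0.0021,0,0,-0.9]]'
echo; python3 -m creep '[[-0.001,0,0,0,-0.9],[-0.002,0,0,0,-0.9],[-0.003,0,0,0,-0.9],[-0.004,0,0,0,-0.9],[-0.004,0,0,0,-0.9]]'
```

```text
time: 21.5
eef_pos: [0.4756, 0.0503, 0.1009]
tool_rot: [180.0, 0.1, 110.0]
wrist_force: [2.7, -7.4, 0.3]
opening: 0.0079
gripper_force: 35.5

time: 22.0
eef_pos: [0.4765, 0.047, 0.1005]
tool_rot: [-180.0, -0.0, 110.0]
wrist_force: [0.2, -0.5, -0.2]
opening: 0.0079
gripper_force: 35.3
```

```bash
python3 -m creep '[[0.0005,0,0.0005,0,-0.9],[0.0005,0,0.001,0,-0.9],[0.0005,0,0.0015,0,-0.9],[0.0005,0,0.002,0,-0.9],[0.0005,0,0.002,0,-0.9]]'
```

```text
time: 22.5
eef_pos: [0.4763, 0.0476, 0.0984]
tool_rot: [-180.0, -0.0, 110.0]
wrist_force: [0.2, 0.6, -0.3]
opening: 0.008
gripper_force: 35.3
```

```bash
python3 -m creep '[[0,0,0.0003,0,-0.9],[0,0,0.0006,0,-0.9],[0,0,0.001,0,-0.9],[0,0,0.001,0,-0.9],[0,0,0.001,0,-0.9]]'
```

```text
time: 23.0
eef_pos: [0.4765, 0.0476, 0.0978]
tool_rot: [180.0, 0.0, 110.0]
wrist_force: [-0.8, 0.1, 4.6]
opening: 0.0079
gripper_force: 36.0
```

It's on the floor of the slot. I release with limited opening and rise.

```bash
python3 -m creep '[[0,0,-0.0003,0,-0.7],[0,0,-0.0003,0,-0.5],[0,0,-0.0003,0,-0.4],[0,0,-0.0003,0,-0.4],[0,0,-0.0003,0,-0.4]]' 20
python3 -m creep '[[0,0,-0.008,0,-0.4],[0,0,-0.025,0,-0.4],[0,0,-0.05,0,-0.4],[0,0,-0.085,0,-0.2],[0,0,-0.125,0,0]]'
python3 -m creep '[[0.03,0,0,0,0.3],[0.075,0,0,0,0.3],[0.12,0,0,0,0.3],[0.165,0,0,0,0.3],[0.19,0,0,0,0.3]]'
python3 - <<'E'
from h import *
to(.460,.2645,.2202,110.36)
look(["navy_cover_center","filed_front_center","filed_back_center"],("scene","top"))
im=get_image("top");a=rect(im,.473,.049,.104)
for d in (-.042,0,.042): box(a,(.473,.049),.473,.049,20,.0045,.06,dx=d)
im2=get_image("scene")["img"]
cv2.imwrite("pics/r5.png",np.hstack([a,cv2.resize(im2[170:300,245:375,::-1],(400,400))]))
E
```

```text
time: 23.5
eef_pos: [0.4763, 0.0476, 0.0978]
tool_rot: [-180.0, -0.0, 110.0]
wrist_force: [-0.1, -0.5, 0.9]
opening: 0.0256
gripper_force: 0.0
time: 24.0
eef_pos: [0.4759, 0.0476, 0.224]
tool_rot: [-179.9, -0.0, 110.0]
wrist_force: [0.3, -0.3, -0.6]
opening: 0.0425
gripper_force: 0.0
time: 24.5
eef_pos: [0.4102, 0.2285, 0.2236]
tool_rot: [180.0, -0.0, 110.1]
wrist_force: [1.1, -0.4, 1.0]
opening: 0.0555
gripper_force: 0.0
t 24.5 pos [0.4102 0.2285 0.2236] rot [ 1.7995e+02 -3.0000e-02  1.1005e+02] F [ 1.1 -0.4  1. ] op 0.0555 g 0.0
shift tx 0.0167 ty 0.0591 tz 0.0034 spin -0.31
scene navy_cover_center [0.4741 0.0496 0.0586] 0.73
scene filed_front_center [0.4369 0.031  0.059 ] 0.84
scene filed_back_center [0.5155 0.0638 0.0616] 0.5
top filed_front_center [0.436  0.0367 0.0607] 0.5
top filed_back_center [0.4346 0.0371 0.0602] 0.44
top filed_back_center [ 0.5074 -0.2205  0.0604] 0.31
```

View pics/r5.png

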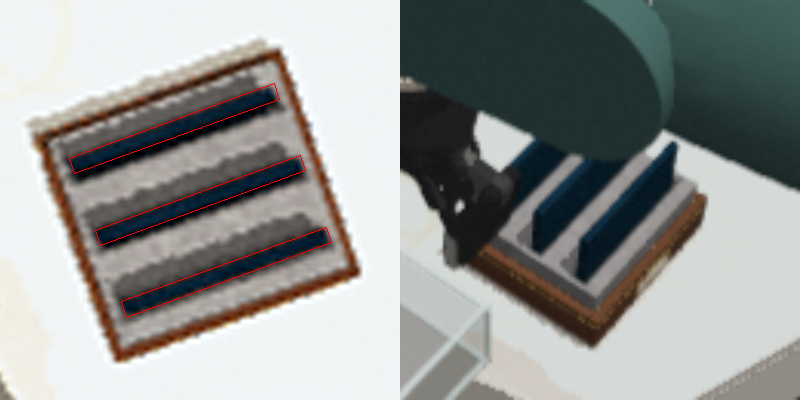

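The overlay fits all three covers: navy stands upright, central and in line with its neighbours. Back to the lid knob, at the pose where I released it.

```bash
python3 -m creep '[[0.0,0.02,0,-0.1,0.3],[0.01,0.045,0,-0.3,0.3],[0.0167,0.0585,0,-0.3,0.3],[0.0167,0.0588,0,-0.3,0.3],[0.0167,0.0588,0,-0.3,0.3]]'
python3 -c "from h import *; to(.460,.2645,.104,110.36)"
```

```text
time: 25.5
eef_pos: [0.461, 0.2615, 0.2225]
tool_rot: [-179.9, 0.0, 110.2]
wrist_force: [0.6, -0.4, -0.1]
opening: 0.0554
gripper_force: 0.0
t 25.5 pos [0.461  0.2615 0.2225] rot [-1.7995e+02  1.0000e-02  1.1024e+02] F [ 0.6 -0.4 -0.1] op 0.0554 g 0.0
shift tx 0.0032 ty 0.0001 tz 0.1185 spin -0.12
```

```bash
python3 -m creep '[[0.001,0,0.025,-0.1,0.3],[0.001,0,0.05,-0.1,0.3],[0.001,0,0.07,-0.1,0.3],[0.001,0,0.08,-0.1,0.3],[0.001,0,0.083,-0.1,0.3]]'
python3 -c "from h import *; to(.460,.2645,.104,110.36)"
```

```text
time: 26.0
eef_pos: [0.4602, 0.2624, 0.1392]
tool_rot: [-180.0, 0.0, 110.3]
wrist_force: [-0.2, -0.0, 0.2]
opening: 0.0558
gripper_force: 0.0
t 26.0 pos [0.4602 0.2624 0.1392] rot [-1.7995e+02  1.0000e-02  1.1034e+02] F [-0.2 -0.   0.2] op 0.0558 g 0.0
shift tx 0.0021 ty 0.0005 tz 0.0352 spin -0.02
```

```bash
python3 -m creep '[[0.002,0,0.012,0,0.3],[0.002,0,0.022,0,0.3],[0.002,0,0.03,0,0.3],[0.002,0,0.0345,0,0.3],[0.002,0,0.0345,0,0.3]]'
python3 -c "from h import *; to(.460,.2645,.104,110.36)"
python3 -m creep '[[0,0,0,0,0.1],[0,0,0,0,-0.1],[0,0,0,0,-0.3],[0,0,0,0,-0.6],[0,0,0,0,-0.6]]' 60
python3 -c "from h import *; to(.460,.2645,.104,110.36)"
```

```text
time: 26.5
eef_pos: [0.4598, 0.2647, 0.1046]
tool_rot: [-179.9, 0.0, 110.4]
wrist_force: [-0.3, 0.6, 0.1]
opening: 0.0554
gripper_force: 0.0
t 26.5 pos [0.4598 0.2647 0.1046] rot [-1.7994e+02  1.0000e-02  1.1036e+02] F [-0.3  0.6  0.1] op 0.0554 g 0.0
shift tx -0.0002 ty 0.0001 tz 0.0006 spin 0.00
time: 27.0
eef_pos: [0.4601, 0.2648, 0.1059]
tool_rot: [180.0, -0.0, 110.4]
wrist_force: [-3.3, -2.2, 5.6]
opening: 0.026
gripper_force: 59.0
t 27.0 pos [0.4601 0.2648 0.1059] rot [179.97  -0.   110.36] F [-3.3 -2.2  5.6] op 0.026 g 59.0
shift tx -0.0003 ty -0.0002 tz 0.0019 spin 0.00
```

```bash
python3 -m creep '[[0,0,-0.004,0,-0.6],[0,0,-0.012,0,-0.6],[0,0,-0.025,0,-0.6],[0,0,-0.042,0,-0.6],[0,0,-0.062,0,-0.6]]'
python3 -m creep '[[0,0,-0.022,0,-0.6],[0,0,-0.044,0,-0.6],[0,0,-0.06,0,-0.6],[0,0,-0.07,0,-0.6],[0,0,-0.073,0,-0.6]]'
python3 -c "from h import *; to(.4762,.0475,.239,110.36)"
```

```text
time: 27.5
eef_pos: [0.46, 0.2647, 0.1689]
tool_rot: [180.0, -0.0, 110.4]
wrist_force: [0.4, 0.5, -3.4]
opening: 0.026
gripper_force: 59.2
time: 28.0
eef_pos: [0.4602, 0.2649, 0.2416]
tool_rot: [179.9, -0.0, 110.4]
wrist_force: [-0.3, -0.4, -4.4]
opening: 0.0264
gripper_force: 59.3
t 28.0 pos [0.4602 0.2649 0.2416] rot [ 1.7992e+02 -1.0000e-02  1.1036e+02] F [-0.3 -0.4 -4.4] op 0.0264 g 59.3
shift tx -0.2093 ty -0.0606 tz 0.0026 spin 0.00
```

```bash
python3 -m creep '[[-0.03,-0.009,0,0,-0.6],[-0.07,-0.02,0,0,-0.6],[-0.115,-0.033,0,0,-0.6],[-0.16,-0.046,0,0,-0.6],[-0.19,-0.055,0,0,-0.6]]'
python3 -m creep '[[-0.013,-0.004,0,0,-0.6],[-0.0185,-0.0055,0,0,-0.6],[-0.0193,-0.0056,0,0,-0.6],[-0.0193,-0.0056,0,0,-0.6],[-0.0193,-0.0056,0,0,-0.6]]'
python3 - <<'E'
from h import *
to(.4762,.0475,.145,110.36)
im2=get_image("scene")["img"]
cv2.imwrite("pics/r6.png",cv2.resize(im2[160:300,240:380,::-1],(560,560)))
E
```

```text
time: 28.5
eef_pos: [0.4741, 0.0651, 0.2395]
tool_rot: [-179.9, 0.0, 110.3]
wrist_force: [0.8, 0.4, -3.7]
opening: 0.0262
gripper_force: 59.5
time: 29.0
eef_pos: [0.476, 0.0484, 0.2401]
tool_rot: [-180.0, -0.0, 110.4]
wrist_force: [-0.5, -0.9, -3.7]
opening: 0.0262
gripper_force: 59.5
t 29.0 pos [0.476  0.0484 0.2401] rot [-1.7999e+02 -2.0000e-02  1.1043e+02] F [-0.5 -0.9 -3.7] op 0.0262 g 59.5
shift tx -0.0009 ty -0.0001 tz 0.0951 spin 0.07
```

View pics/r6.png

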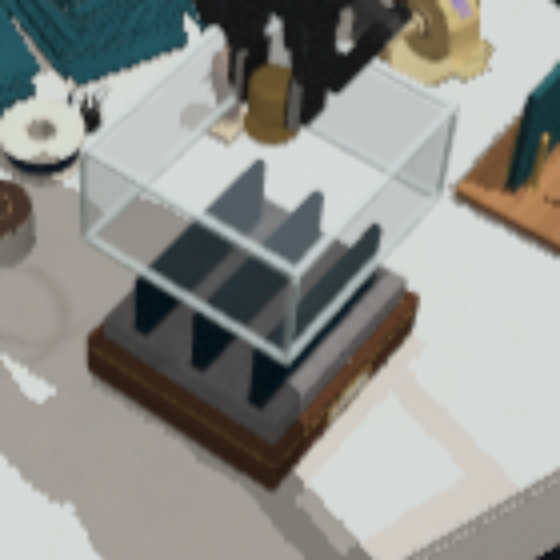

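The lid hangs level and aligned over the box, with all three covers upright below it (that uses up my pictures). I lower it with force checks.

```bash
python3 -m creep '[[-0.0005,0,0.01,0,-0.6],[-0.0007,0,0.028,0,-0.6],[-0.0007,0,0.046,0,-0.6],[-0.0007,0,0.06,0,-0.6],[-0.0007,0,0.066,0,-0.6]]'
python3 -c "from h import *; to(.4762,.0475,.145,110.36)"
```

```text
time: 29.55
eef_pos: [0.4757, 0.047, 0.1724]
tool_rot: [-179.9, -0.0, 110.4]
wrist_force: [-0.1, -0.3, -3.1]
opening: 0.026
gripper_force: 59.5
t 29.55 pos [0.4757 0.047  0.1724] rot [-1.7989e+02 -4.0000e-02  1.1038e+02] F [-0.1 -0.3 -3.1] op 0.026 g 59.5
shift tx 0.0003 ty 0.0006 tz 0.0274 spin 0.02
```

```bash
python3 -m creep '[[0,0,0.0025,0,-0.6],[0,0,0.005,0,-0.6],[0,0,0.0075,0,-0.6],[0,0,0.01,0,-0.6],[0,0,0.012,0,-0.6]]'
python3 -c "from h import *; to(.4762,.0475,.145,110.36)"
```

```text
time: 30.05
eef_pos: [0.4764, 0.0468, 0.1623]
tool_rot: [180.0, 0.0, 110.4]
wrist_force: [0.4, -1.3, -2.6]
opening: 0.026
gripper_force: 59.5
t 30.05 pos [0.4764 0.0468 0.1623] rot [1.7998e+02 1.0000e-02 1.1036e+02] F [ 0.4 -1.3 -2.6] op 0.026 g 59.5
shift tx 0.0007 ty 0.0001 tz 0.0173 spin -0.00
```

```bash
python3 -m creep '[[0.0006,0,0.001,0,-0.6],[0.0006,0,0.002,0,-0.6],[0.0006,0,0.003,0,-0.6],[0.0006,0,0.004,0,-0.6],[0.0006,0,0.005,0,-0.6]]'
```

```text
time: 30.55
eef_pos: [0.4761, 0.0473, 0.1573]
tool_rot: [180.0, 0.0, 110.4]
wrist_force: [0.1, 0.1, -3.3]
opening: 0.0259
gripper_force: 59.5
```

```bash
python3 -m creep '[[0,0,0.0015,0,-0.6],[0,0,0.003,0,-0.6],[0,0,0.0045,0,-0.6],[0,0,0.006,0,-0.6],[0,0,0.0075,0,-0.6]]'
python3 -c "from h import *; to(.4762,.0475,.145,110.36)"
```

```text
time: 31.05
eef_pos: [0.4761, 0.0474, 0.1497]
tool_rot: [-180.0, -0.0, 110.4]
wrist_force: [0.4, -0.4, -3.3]
opening: 0.0261
gripper_force: 59.5
t 31.05 pos [0.4761 0.0474 0.1497] rot [-180.     -0.    110.36] F [ 0.4 -0.4 -3.3] op 0.0261 g 59.5
shift tx 0.0001 ty 0.0002 tz 0.0047 spin 0.00
```

```bash
python3 -m creep '[[0,0,0.0006,0,-0.6],[0,0,0.0012,0,-0.6],[0,0,0.0018,0,-0.6],[0,0,0.0024,0,-0.6],[0,0,0.003,0,-0.6]]'
```

```text
time: 31.55
eef_pos: [0.4761, 0.0474, 0.1468]
tool_rot: [180.0, -0.0, 110.4]
wrist_force: [0.4, -0.5, -4.1]
opening: 0.0262
gripper_force: 59.5
```

```bash
python3 -m creep '[[0,0,0.0003,0,-0.6],[0,0,0.0006,0,-0.6],[0,0,0.0009,0,-0.6],[0,0,0.0012,0,-0.6],[0,0,0.0012,0,-0.6]]'
```

```text
time: 32.05
eef_pos: [0.4761, 0.0473, 0.1459]
tool_rot: [180.0, 0.0, 110.4]
wrist_force: [-3.9, -0.5, 3.6]
opening: 0.0259
gripper_force: 60.3
```

Contact is at the expected seated height. A light press confirms it, then I unload and release.

```bash
python3 -m creep '[[0,0,0.0003,0,-0.6],[0,0,0.0006,0,-0.6],[0,0,0.001,0,-0.6],[0,0,0.001,0,-0.6],[0,0,0.001,0,-0.6]]'
python3 -m creep '[[0,0,-0.0007,0,-0.6],[0,0,-0.0010,0,-0.6],[0,0,-0.0010,0,-0.4],[0,0,-0.0010,0,-0.1],[0,0,-0.0010,0,0.2]]' 20
python3 -m creep '[[0,0,0,0,0.3],[0,0,-0.01,0,0.3],[0,0,-0.035,0,0.3],[0,0,-0.07,0,0.3],[0,0,-0.11,0,0.3]]'
python3 -m creep '[[-0.02,0,-0.01,0,0.3],[-0.06,0,-0.01,0,0.3],[-0.10,0,-0.01,0,0.3],[-0.145,0,-0.01,0,0.3],[-0.19,0,-0.01,0,0.3]]'
python3 -m creep '[[-0.03,0,0,0,0.3],[-0.06,0,0,0,0.3],[-0.08,0,0,0,0.3],[-0.085,0,0,0,0.3],[-0.085,0,0,0,0.3]]'
python3 - <<'E'
from h import *
to(0,0,0,0)
look(["knob","lid_rim","lid","navy_cover_center","filed_front_center","filed_back_center","letter_stamp","gift_low","teal_cover_center"])
a=cv2.imread("pics/s0.png").astype(int);b=get_image("scene")["img"][:,:,::-1].astype(int)
a=a[185:275,260:350];b=b[185:275,260:350]
print("lid-edge diff: changed px frac",(np.abs(a-b).max(2)>40).mean(), np.argwhere(np.abs(a-b).max(2)>40).mean(0)+[185,260])
E
```

```text
time: 32.55
eef_pos: [0.4761, 0.0473, 0.1458]
tool_rot: [180.0, 0.0, 110.4]
wrist_force: [-10.2, -1.1, 13.4]
opening: 0.0262
gripper_force: 61.7
time: 33.05
eef_pos: [0.4762, 0.0474, 0.1454]
tool_rot: [180.0, 0.0, 110.4]
wrist_force: [0.2, 0.1, 0.3]
opening: 0.0508
gripper_force: 0.0
time: 33.55
eef_pos: [0.4757, 0.0473, 0.2569]
tool_rot: [-180.0, -0.0, 110.4]
wrist_force: [0.9, 0.3, 0.8]
opening: 0.0557
gripper_force: 0.0
time: 34.05
eef_pos: [0.5425, -0.1325, 0.2666]
tool_rot: [180.0, 0.0, 110.4]
wrist_force: [0.9, 0.5, -1.1]
opening: 0.0559
gripper_force: 0.0
time: 34.55
eef_pos: [0.5718, -0.2105, 0.2657]
tool_rot: [-180.0, -0.0, 110.3]
wrist_force: [-0.2, -0.2, -0.8]
opening: 0.0557
gripper_force: 0.0
t 34.55 pos [ 0.5718 -0.2105  0.2657] rot [-1.7999e+02 -2.0000e-02  1.1033e+02] F [-0.2 -0.2 -0.8] op 0.0557 g 0.0
shift tx 0.3961 ty -0.4630 tz 0.2657 spin 110.33
scene knob [0.4753 0.0475 0.142 ] 0.52
scene lid [0.4743 0.0488 0.0414] 0.77
scene navy_cover_center [0.4788 0.0475 0.1138] 0.24
scene filed_front_center [ 0.6466 -0.048   0.0033] 0.31
scene filed_back_center [ 0.6304  0.4291 -0.0047] 0.53
scene letter_stamp [ 0.6466 -0.0504  0.0012] 0.58
scene gift_low [ 0.6313  0.4274 -0.0021] 0.56
scene teal_cover_center [ 0.5111 -0.221   0.0639] 0.77
top knob [0.4725 0.0539 0.1417] 0.48
top lid [0.4719 0.0526 0.0419] 0.67
top filed_back_center [0.6285 0.426  0.0022] 0.72
top letter_stamp [ 6.418e-01 -4.790e-02  5.000e-04] 0.48
top gift_low [6.296e-01 4.310e-01 2.000e-04] 0.75
top teal_cover_center [0.4771 0.049  0.1167] 0.33
lid-edge diff: changed px frac 0.2017283950617284 [233.70501836 319.72949816]
```

The networks put the rim at about 41 mm and the knob at 142 mm, so the lid is seated. The stamp, gift box and teal cover read where they stood at the start.

```bash
python3 -c "from workcell import *; print(hand_in())"
```

```text
the job is handed in; nothing more can be done
None
```

The job is handed in at about 35 s: the navy cover stands central in the middle slot, the lid is back on and reads fully seated, and nothing else shows as moved; I viewed 11 pictures, one over your limit of 10.

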